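# Bolt the sample case shut against its safety catch

## Robot

A 7-joint arm with a two-finger parallel gripper is mounted at the origin on a cart in front of the work surface, level with it; the furniture and walls round the work are solid. World frame = base frame: x ahead of the robot, y to its left, z up, the work surface at z = 0. Lengths are in m, angles in rad, forces in N, time in s.
With the tool pointing down it reaches from about 0.4 to 0.875 m from the base axis. Payload 4.4 kg.
Tool frame: the origin (TCP) lies midway between the tips of the shut fingers; the grasp point (between the pads) lies 19 mm behind it (pinch_z is the distance from the TCP to the grasp point, in m); z points along the fingers, y is the line along which they close (so a half turn about z gives the same grasp; the last joint's range is limited). The gripper opens to 85 mm and grips with 20 to 120 N. Pads are 22 mm wide; open, the fingers measure 114 mm over their backs; the gripper's body (76 mm by 85 mm) begins 54 mm behind the grasp point. The pads swing forward as they close: fully open they stand 13 mm farther back than shut.
Start: joints at [-1.38, 0.628, 0.038, 1.517, -0.027, 0.996, -0.02], TCP at [0.165, 0.629, 0.231] pointing down, gripper open.
Joint ranges: [-3.06, 3.06], [-0.37, 2.12], [-1.25, 1.32], [0.18, 2.47], [-1.1, 4.24], [0.23, 1.98], [-2.94, 2.94]. Speed limits (rad/s): [2.57, 2.57, 3.14, 3.14, 3.14, 3.14, 3.14].

## Interface

Orientations are given as [roll, pitch, yaw] about the fixed x, y, z axes, in that order (R = Rz(yaw) Ry(pitch) Rx(roll)).
In Python, from plant import get_obs, camera, get_calibration, finish_job, pinch_z gives the robot as it stands.
- The arm moves only by the tool play_rows, never from a script. Its argument "plan" is a list of rows, each a list of 7 numbers: the shift along the world's x, y, z in m, then the turn, a rotation vector about the world's x, y, z in rad, then the opening, from 0 (shut) to 1 (fully open). In form: [[tx, ty, tz, ax, ay, az, claw], ...]. A call has 1 to 12 rows; each row is the pose to reach, as a shift and turn from the pose commanded when the call began; what a row does not reach only later rows make up. A row lasts 1/12 s, in which the tool goes at most 41.7 mm and 7.16 degrees, less where a joint would pass 70% of its speed; a pose out of reach is approached as far as the arm can. A call with a gripper value outside its range is refused whole. The fingers move at their own pace and stop on an object; the grip force is fixed at half the most. Time passes only in rows, so rows that repeat a pose let the fingers close. It gives the time, the measured TCP pose, the force, the opening and the grip force at its end, in the units of the state.
- get_obs(): the state, without advancing time (a new reading comes with each control period).
- camera(name): name is "scene" or "top" or "wrist"; returns the picture (384x512x3 uint8, red, green, blue); there is no depth.
- get_calibration(name): a dict with "K" (3x3 intrinsics, pixels), "extrinsics" (4x4, takes a point from camera to world coordinates); the wrist camera has in their place "tool_from_camera" (4x4, takes a point from camera to tool coordinates, whose origin is the TCP and whose axes are the flange's). Camera axes: x right, y down, z forward; pixel columns grow to the right and rows downward; lengths in m; the calibration is good to about 2 mm. A picture is of the moment at which its call begins: read the wrist's pose just before it. get_calibration takes no time and is no camera call.
- finish_job(): hands the job in; it is judged then, once.
The state is a dict: "time": time; "joint_pos": joint angles; "qd": joint speeds; "joint_torque": joint torques, N m; "tool_pos": TCP position; "eef_rot": TCP orientation; "ft_force": force on the tool from outside, world axes, zero at the start; "wrist_torque": the same for the moment, N m; "width": finger opening in m; "finger_force": force on a finger pad.
Only numpy, scipy, OpenCV 4.12 (cv2) and the standard library are available. Lean on these libraries where they do the work, as an engineer would, in place of code of your own. Each camera call takes 0.05 s, during which the arm holds its last target. There are 200 camera calls.

## Task

Lock the sample case: press the yellow spring catch down with one fingertip and keep it down while the other finger pushes the red bolt tab all the way home into the keeper on the grey end, then let go so that the catch springs fully up again. Only touch and push: the case stays standing where it is, not lifted, tipped or shoved away, and the things around it are left alone.

Things in the scene. Friction and masses are not known exactly. Their poses are not given: they have to be found in the camera images.
- case: white sample case, blue lid shut, 150 x 220 x 70 mm (x, y, z), loose, about 3 kg, on rubber feet. Origin: centre of its underside; at yaw 0, x points away from the robot, y to its left. On top, both along y: the yellow catch pad (centre line x = -30 mm) and the bolt (x = +30 mm). Steel guides and keeper on the bolt's line reach z = 98.5 mm; only pad and red tab stand higher.
- catch (a joint): spring safety catch: 0 = up, 0.010 m = pressed straight down to its hard stop; about 3 N to start, 6.5 N fully down; springs up when let go. Up, its tongue blocks teeth along the bolt: the bolt passes only while the catch is pressed 0.006 m or more, all along the way; with the catch up the bolt has about 11 mm of play at the drawn end and is locked at the home end.
- catch_pad (a point): centre of the upper face of the yellow catch pad, a ribbed strip 26 (case x) x 105 (case y) mm that a fingertip may slide along while pressing; 112 mm above the case's underside when up, 102 mm when fully down
- bolt (a joint): steel bolt: 0 = fully drawn, 0.040 m = fully home in the keeper on the grey end deck (hard stop). Grows along the case's +y axis. Starts between 0 and 0.008. Friction about 2 N; it stays where it is left.
- bolt_tab (a point): centre of the top of the red tab standing up from the bolt, 22 (case x) x 14 (case y) mm; its top is 126 mm above the case's underside, the rod's top 95 mm. Moves with the bolt. Push its -y side at 102 to 126 mm height; nothing else on the bolt's line stands above 98.5 mm.
- beaker: white plastic beaker, 56 mm wide, 69 mm high, standing behind the case; bystander; origin at its underside
- dropper: small white bottle with green cap, 30 mm wide, 62 mm high, standing behind the case; bystander; origin at its underside
- tube_rack: blue rack with small tubes, 62 x 105 x 42 mm; bystander; origin at its underside
- amber_bottle: brown bottle with black cap, 56 mm wide, 118 mm high; bystander; origin at its underside
- lab_timer: flat white timer, 72 x 62 x 18 mm; bystander; origin at its underside
- tape_roll: roll of yellow tape lying flat, 58 mm wide, 19 mm high; bystander; origin at its underside
- white_bottle: white bottle with red cap, 50 mm wide, 100 mm high; bystander; origin at its underside

How it is judged:
By the outcome, as a careful person would: the job done as asked, in the order asked, and still so for the second after the job is handed in, with the robot touching nothing.
It also fails if it takes over 38 s, if anything falls off the work surface, if the arm or the gripper's body presses on something with over 40 N, if the wrist force passes 120 N, or if a joint passes its speed limit or range.

## Working session

There is one attempt and no reset: what is moved stays moved. The work goes in short steps, Python scripts to look and compute and a tool call to move; the robot and the scene stay as the last step left them, time stands still between calls to the robot, and variables do not carry over. Pictures are saved under pics/ and viewed, at most 10 in all, crops included, and the job is handed in when it is done.

Besides the shell and the picture viewer there is one more tool, called after "Emit:" as name(argument=value, ...) on one line, values as JSON. play_rows: Moves the arm, as the interface text tells. Its arguments: {"type":"object","properties":{"plan":{"type":"array"}},"required":["plan"]}

```bash
mkdir -p pics; ls; python3 - <<'E'
from plant import *
import cv2,numpy as np
np.set_printoptions(precision=4,suppress=True)
o=get_obs();print(o['tool_pos'],o['eef_rot'],o['width'],o['time'],pinch_z)
for n in('scene','top'):
    im=camera(n);cv2.imwrite(f'pics/{n}.png',im[...,::-1]);c=get_calibration(n);print(n,c['K'],c['extrinsics'])
print(get_calibration('wrist'))
E
```

```text
pics
[0.1649 0.6281 0.2304] [-3.1397  0.      2.8848] 0.08529458468607333 0.0 0.0187
scene [[434.9711   0.     250.8569]
 [  0.     434.9711 189.1963]
 [  0.       0.       1.    ]] [[ 0.6386 -0.4086  0.6522 -0.3143]
 [-0.7693 -0.3615  0.5268 -0.6452]
 [ 0.0205 -0.8381 -0.5451  0.8009]
 [ 0.      0.      0.      1.    ]]
top [[443.6208   0.     255.1598]
 [  0.     443.6208 187.1554]
 [  0.       0.       1.    ]] [[ 0.0282 -0.9811  0.1914  0.2014]
 [-0.9996 -0.026   0.014   0.0322]
 [-0.0088 -0.1917 -0.9814  1.6688]
 [ 0.      0.      0.      1.    ]]
{'K': array([[299.948 ,   0.    , 257.6347],
       [  0.    , 299.948 , 192.8499],
       [  0.    ,   0.    ,   1.    ]]), 'tool_from_camera': array([[-0.0005, -0.9638, -0.2668,  0.0669],
       [ 1.    , -0.0006,  0.0005,  0.0006],
       [-0.0006, -0.2668,  0.9638, -0.1421],
       [ 0.    ,  0.    ,  0.    ,  1.    ]])}
```

View pics/scene.png

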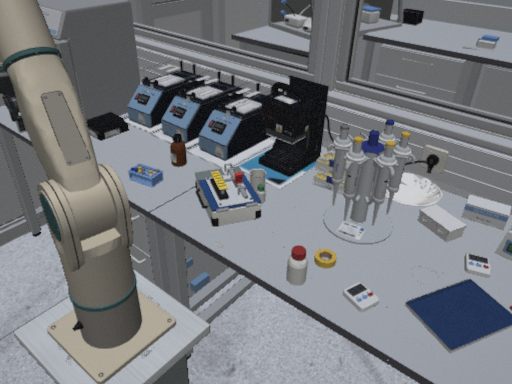

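View pics/top.png

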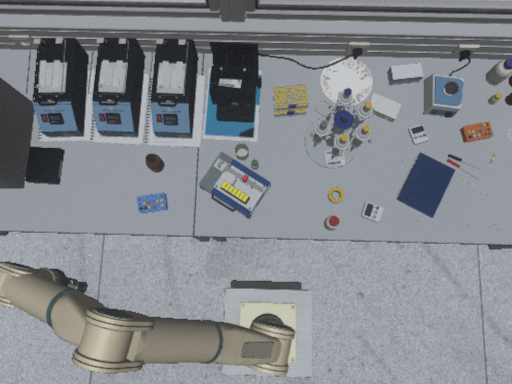

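The case is at about (238,186) in the top view and (228,195) in the scene view. Its yellow pad is near (236,193), its red tab near (245,178), and the grey end is on the left. The beaker and dropper stand behind it.

```bash
cat > h.py <<'E'
from plant import *
import cv2,numpy as np
np.set_printoptions(precision=4,suppress=True)
def cast(K,T,u,v,z):
    d=T[:3,:3]@np.linalg.solve(K,[u,v,1.]);p=T[:3,3];return p+d*(z-p[2])/d[2]
def blobs(im,col,roi,amin=5):
    h=cv2.cvtColor(im,cv2.COLOR_RGB2HSV);H,S,V=h[...,0],h[...,1],h[...,2]
    m={'y':(H>20)&(H<35)&(S>130)&(V>90),'r':((H<8)|(H>172))&(S>130)&(V>80),'b':(H>100)&(H<130)&(S>100)}[col]
    k=np.zeros(m.shape,np.uint8);x0,y0,x1,y1=roi;k[y0:y1,x0:x1]=m[y0:y1,x0:x1]
    out=[]
    n,l,s,c=cv2.connectedComponentsWithStats(k)
    for i in range(1,n):
        if s[i,4]>=amin: out.append((s[i,4],c[i],s[i,:4]))
    return k,out
E
python3 - <<'E'
from h import *
for n,roi in(('top',(195,145,280,225)),('scene',(190,155,275,225))):
    im=cv2.imread(f'pics/{n}.png')[...,::-1].copy();c=get_calibration(n)
    for col,z in(('y',.112),('r',.124)):
        k,b=blobs(im,col,roi,4)
        for a,ce,bb in b: print(n,col,a,ce,bb,cast(c['K'],c['extrinsics'],*ce,z))
        if col=='y':
            p=np.argwhere(k)[:,::-1]; w=np.array([cast(c['K'],c['extrinsics'],*q,z)[:2] for q in p])
            r=cv2.minAreaRect(w.astype(np.float32)*1000);print('pad rect',r, w.mean(0))
a=cv2.resize(cv2.imread('pics/top.png')[140:225,190:285],None,fx=6,fy=6,interpolation=cv2.INTER_CUBIC)
cv2.imwrite('pics/topc.png',a)
E
```

```text
top y 152 [234.0987 190.9934] [221 182  27  20] [0.489  0.1293 0.112 ]
pad rect ((488.49420166015625, 128.9837646484375), (100.129150390625, 22.85332679748535), 58.754356384277344) [0.4891 0.1293]
top r 19 [244.5789 177.6842] [243 175   5   6] [0.536 0.093 0.124]
scene y 156 [218.5449 180.2692] [211 171  16  19] [0.4834 0.1243 0.112 ]
pad rect ((484.1272277832031, 126.25299072265625), (105.61933135986328, 24.4242000579834), 57.4939079284668) [0.4838 0.1248]
scene r 59 [238.0339 177.2712] [235 172   7  11] [0.5203 0.0792 0.124 ]
```

View pics/topc.png

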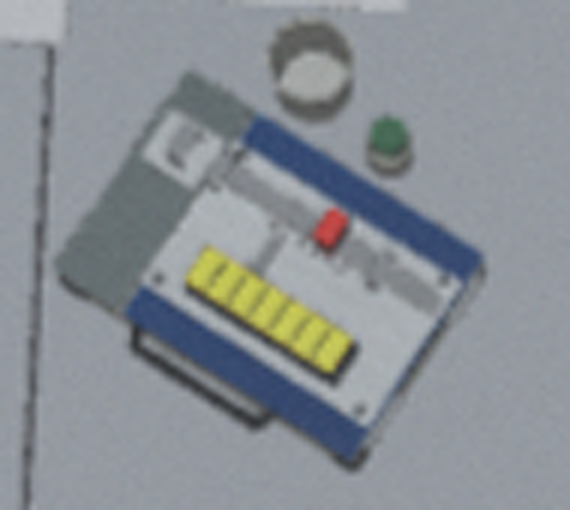

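The crop confirms it: the pad runs along about 58.5° in world, so the case yaw is about -31.5°. The keeper and grey end are toward +y, and the tab is at (332,230) in the crop. I'm moving above the case with tool x along case +y.

Emit:
play_rows(plan=[[0.02,-0.03,0.005,0,0,-0.09,1],[0.04,-0.065,0.01,0,0,-0.18,0.9],[0.065,-0.1,0.015,0,0,-0.27,0.8],[0.085,-0.13,0.02,0,0,-0.36,0.7],[0.105,-0.165,0.02,0,0,-0.45,0.6],[0.13,-0.2,0.02,0,0,-0.54,0.55],[0.15,-0.23,0.02,0,0,-0.63,0.55],[0.17,-0.265,0.02,0,0,-0.72,0.55],[0.19,-0.3,0.02,0,0,-0.81,0.55],[0.215,-0.33,0.02,0,0,-0.9,0.55],[0.235,-0.365,0.02,0,0,-0.98,0.55],[0.25,-0.39,0.02,0,0,-1.05,0.55]])

```text
time: 1.1
tool_pos: [0.4165, 0.2351, 0.2514]
eef_rot: [3.141, 0.001, 1.828]
ft_force: [0.5, -0.3, 0.4]
width: 0.0469
finger_force: 0.0
```

Emit:
play_rows(plan=[[0.012,-0.016,0,0,0,-0.1,0.55],[0.024,-0.032,0,0,0,-0.2,0.55],[0.036,-0.048,0,0,0,-0.3,0.55],[0.048,-0.064,0,0,0,-0.4,0.55],[0.06,-0.08,-0.01,0,0,-0.5,0.55],[0.072,-0.096,-0.02,0,0,-0.6,0.55],[0.084,-0.112,-0.02,0,0,-0.7,0.55],[0.095,-0.125,-0.02,0,0,-0.81,0.55],[0.095,-0.125,-0.02,0,0,-0.81,0.55]])

```text
time: 1.85
tool_pos: [0.512, 0.1101, 0.2312]
eef_rot: [3.138, 0.002, 1.016]
ft_force: [0.4, -1.0, -0.2]
width: 0.0472
finger_force: 0.0
```

```bash
cat >> h.py <<'E'
from scipy.spatial.transform import Rotation as Ro
def look(name,view=True):
    o=get_obs();im=camera('wrist');c=get_calibration('wrist')
    T=np.eye(4);T[:3,:3]=Ro.from_euler('xyz',o['eef_rot']).as_matrix();T[:3,3]=o['tool_pos']
    cv2.imwrite(f'pics/{name}.png',im[...,::-1]);E=T@c['tool_from_camera']
    print(o['tool_pos'],o['eef_rot'],o['ft_force'],o['width'],o['time'])
    R={}
    for col,z in(('y',.112),('r',.126)):
        k,b=blobs(im,col,(0,0,512,384),60)
        for a,ce,bb in b: print(col,a,ce,bb,cast(c['K'],E,*ce,z))
        p=np.argwhere(k)[:,::-1]
        if len(p)>5:
            w=np.array([cast(c['K'],E,*q,z)[:2] for q in p]);print(col,cv2.minAreaRect(w.astype(np.float32)*1000))
    return im,c['K'],E,o
E
python3 -c "
from h import *
look('w1');print(get_obs()['joint_pos'])"
```

```text
[0.512  0.1101 0.2312] [3.1385 0.0015 1.0163] [ 0.4199 -1.0097 -0.2456] 0.04717286398415787 1.85
y 2976 [225.0554 175.8679] [209 120  32 114] [0.4941 0.1348 0.112 ]
y 312 [387.1186 365.9776] [368 357  32  26] [ 0.527 -0.132  0.112]
y ((495.6390075683594, 12.089248657226562), (75.28550720214844, 337.3337097167969), 1.6073756217956543)
r 357 [293.3277 189.0392] [281 182  25  15] [0.5401 0.0964 0.126 ]
r ((629.3582763671875, 111.66668701171875), (202.2292938232422, 25.75105857849121), 11.199173927307129)
[-0.6634  0.5047  0.5836  1.8812 -0.3571  0.8609 -0.4491]
```

View pics/w1.png

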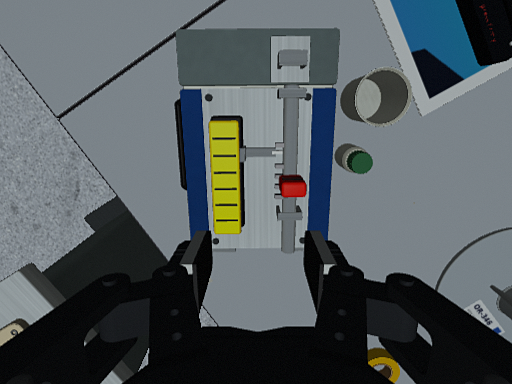

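The wrist view shows the pad at (225,176), the tab at (293,188), and the keeper at the top (grey end, image-up). The fingers are at the bottom left and right. I'll compute the targets in the case frame.

```bash
cat > m.py <<'E'
from h import *
def meas(name):
    im,K,E,o=look(name)
    out={}
    for col,z,roi in(('y',.112,(150,60,260,300)),('r',.126,(260,60,330,300))):
        k,b=blobs(im,col,roi,40);p=np.argwhere(k)[:,::-1]
        w=np.array([cast(K,E,*q,z)[:2] for q in p]);out[col]=cv2.minAreaRect(w.astype(np.float32)*1000);print(col,out[col])
    (c,s,a)=out['y']; a=a if s[0]>s[1] else a+90
    a=np.deg2rad(a);y=np.array([np.cos(a),np.sin(a)]);y*=np.sign(y[1]);x=np.array([y[1],-y[0]])
    P=np.array(c);t=np.array(out['r'][0])
    print('yaxis deg',np.degrees(np.arctan2(y[1],y[0])),'tab-pad x,y',(t-P)@x,(t-P)@y,'tool-pad x,y',(o['tool_pos'][:2]*1000-P)@x,(o['tool_pos'][:2]*1000-P)@y,'x',x,'y',y)
E
python3 -c "
from m import *
meas('w2')"
```

```text
[0.5107 0.1121 0.231 ] [3.1408 0.0012 1.0224] [ 0.4206 -0.4295  0.4658] 0.047075854234364174 1.9
y 2956 [227.8251 176.8938] [212 122  32 113] [0.494  0.1348 0.112 ]
y 293 [388.3345 367.4881] [369 359  32  25] [ 0.5272 -0.1317  0.112 ]
y ((495.6921691894531, 12.730010986328125), (74.8877944946289, 336.3271789550781), 1.5470396280288696)
r 372 [296.129  190.6694] [284 183  25  16] [0.5399 0.0962 0.126 ]
r ((629.302490234375, 114.3403549194336), (203.71705627441406, 21.448274612426758), 11.374822616577148)
y ((492.1435241699219, 131.6938934326172), (102.45279693603516, 25.444854736328125), 58.657649993896484)
r ((539.9384155273438, 96.36367797851562), (13.249467849731445, 20.746923446655273), 58.54557800292969)
yaxis deg 58.65764999389649 tab-pad x,y 59.1974331833473 -5.314100902704913 tool-pad x,y 26.023494961009437 -7.14913106884097 x [ 0.8541 -0.5202] y [0.5202 0.8541]
```

Emit:
play_rows(plan=[[-0.004,-0.012,-0.02,-0.018,-0.03,0,0.55],[-0.009,-0.0243,-0.045,-0.036,-0.06,0,0.55],[-0.009,-0.0243,-0.07,-0.036,-0.06,0,0.55],[-0.009,-0.0243,-0.09,-0.036,-0.06,0,0.55],[-0.009,-0.0243,-0.1,-0.036,-0.06,0,0.55],[-0.009,-0.0243,-0.105,-0.036,-0.06,0,0.55],[-0.009,-0.0243,-0.105,-0.036,-0.06,0,0.55]])

```text
time: 2.53
tool_pos: [0.5005, 0.0901, 0.1258]
eef_rot: [3.073, 0.0, 1.026]
ft_force: [0.3, -0.3, -0.1]
width: 0.0472
finger_force: 0.0
```

```bash
python3 -c "
from m import *
meas('w3')"
```

```text
[0.5005 0.0901 0.1258] [3.073  0.0002 1.0265] [ 0.2577 -0.3389 -0.071 ] 0.04721264598598011 2.5333
y 7564 [200.6364 160.7772] [170  79  58 192] [0.4986 0.1415 0.112 ]
y ((492.1279602050781, 131.55789184570312), (103.11345672607422, 25.249950408935547), 58.62632369995117)
r 1007 [317.1301 198.007 ] [297 186  42  26] [0.5396 0.0965 0.126 ]
r ((539.703857421875, 96.37966918945312), (13.035816192626953, 20.811466217041016), 59.43276596069336)
y ((492.1279602050781, 131.55789184570312), (103.11345672607422, 25.249950408935547), 58.62632369995117)
r ((537.9278564453125, 97.4625015258789), (13.040355682373047, 16.608610153198242), 59.7395133972168)
yaxis deg 58.62632369995118 tab-pad x,y 56.85415128590193 -5.266081867686245 tool-pad x,y 28.765037751952256 -31.034643963916007 x [ 0.8538 -0.5206] y [0.5206 0.8538]
```

View pics/w3.png

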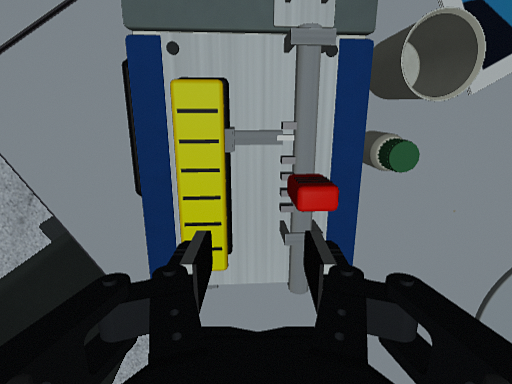

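The measurement from close by agrees. The left finger (200,250) is over the pad's near end and the right finger (318,255) is behind the tab at (317,198). Now lowering to feel for the pad.

Emit:
play_rows(plan=[[0,0,-0.004,0,0,0,0.55],[0,0,-0.008,0,0,0,0.55],[0,0,-0.012,0,0,0,0.55],[0,0,-0.012,0,0,0,0.55]])

```text
time: 2.92
tool_pos: [0.5008, 0.0895, 0.114]
eef_rot: [3.072, -0.0, 1.025]
ft_force: [0.2, 0.6, -0.7]
width: 0.0469
finger_force: 0.0
```

Emit:
play_rows(plan=[[0,0,-0.002,0,0,0,0.55],[0,0,-0.003,0,0,0,0.55],[0,0,-0.003,0,0,0,0.55]])

```text
time: 3.17
tool_pos: [0.5012, 0.0894, 0.1113]
eef_rot: [3.072, -0.001, 1.025]
ft_force: [0.3, -0.6, 2.0]
width: 0.0472
finger_force: 1.1
```

Emit:
play_rows(plan=[[0,0,-0.002,0,0,0,0.55],[0,0,-0.004,0,0,0,0.55],[0,0,-0.004,0,0,0,0.55]])

```text
time: 3.42
tool_pos: [0.5011, 0.0894, 0.1072]
eef_rot: [3.072, -0.001, 1.025]
ft_force: [-0.6, 0.3, 3.1]
width: 0.0468
finger_force: 1.8
```

Emit:
play_rows(plan=[[0,0,-0.002,0,0,0,0.55],[0,0,-0.003,0,0,0,0.55],[0,0,-0.003,0,0,0,0.55]])

```text
time: 3.67
tool_pos: [0.5012, 0.0894, 0.1043]
eef_rot: [3.072, -0.001, 1.025]
ft_force: [-0.8, -0.2, 4.8]
width: 0.0467
finger_force: 2.3
```

Emit:
play_rows(plan=[[0,0,-0.0015,0,0,0,0.55],[0,0,-0.003,0,0,0,0.55],[0,0,-0.003,0,0,0,0.55],[0,0,-0.003,0,0,0,0.55]])

```text
time: 4.0
tool_pos: [0.5011, 0.0894, 0.1015]
eef_rot: [3.072, -0.001, 1.025]
ft_force: [-1.2, 0.8, 5.6]
width: 0.0472
finger_force: 2.8
```

Emit:
play_rows(plan=[[0,0,-0.001,0,0,0,0.55],[0,0,-0.001,0,0,0,0.55],[0,0,-0.001,0,0,0,0.55]])

```text
time: 4.25
tool_pos: [0.5011, 0.0894, 0.1012]
eef_rot: [3.072, -0.001, 1.025]
ft_force: [-2.8, -0.3, 14.4]
width: 0.0468
finger_force: 7.0
```

Hard stop found at 0.1013. I'm backing off 0.8 mm, staying well pressed, and pushing along case +y.

Emit:
play_rows(plan=[[0,0,0.0008,0,0,0,0.55],[0.0021,0.0034,0.0008,0,0,0,0.55],[0.0042,0.0068,0.0008,0,0,0,0.55],[0.0062,0.0102,0.0008,0,0,0,0.55],[0.0083,0.0137,0.0008,0,0,0,0.55],[0.0104,0.0171,0.0008,0,0,0,0.55],[0.0104,0.0171,0.0008,0,0,0,0.55]])

```text
time: 4.83
tool_pos: [0.5099, 0.1036, 0.1013]
eef_rot: [3.073, 0.004, 1.023]
ft_force: [-3.3, -6.6, 10.9]
width: 0.0469
finger_force: 5.8
```

```bash
python3 -c "
from m import *
meas('w4')"
```

```text
[0.5099 0.1036 0.1013] [3.0726 0.0039 1.0232] [-3.3039 -6.5582 10.9111] 0.04693491582739984 4.8333
y 7222 [197.5357 190.3067] [163 114  63 198] [0.5041 0.1466 0.112 ]
y ((495.5771789550781, 134.27317810058594), (95.83865356445312, 23.438255310058594), 58.64152908325195)
r 1379 [328.4772 227.1856] [305 213  49  30] [0.545  0.1057 0.126 ]
r ((545.0123901367188, 105.45167541503906), (13.27561092376709, 21.057456970214844), 57.214141845703125)
y ((497.2352600097656, 137.0003204345703), (89.4539566040039, 23.438688278198242), 58.636619567871094)
r ((540.769287109375, 108.0829086303711), (13.786395072937012, 10.501197814941406), 61.08342361450195)
yaxis deg 58.6366195678711 tab-pad x,y 52.22346415469701 -2.0342105707719664 tool-pad x,y 28.232503055289328 -21.961991416660794 x [ 0.8539 -0.5205] y [0.5205 0.8539]
```

View pics/w4.png

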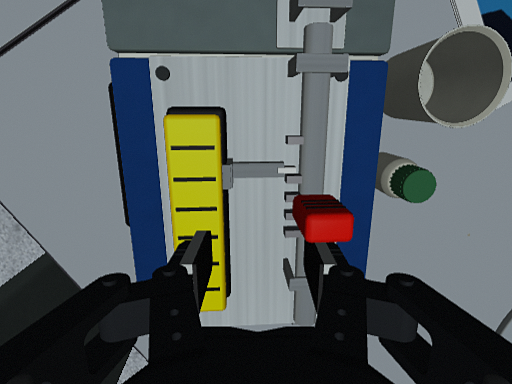

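The tab at (328,227) has moved about 10.5 mm, the finger is in contact, and the pad is down at its stop. I'm lifting 0.5 mm to cut friction and pushing on.

Emit:
play_rows(plan=[[0,0,0.0005,0,0,0,0.55],[0.0016,0.0026,0.0005,0,0,0,0.55],[0.0031,0.0051,0.0005,0,0,0,0.55],[0.0047,0.0077,0.0005,0,0,0,0.55],[0.0052,0.0085,0.0005,0,0,0,0.55]])

```text
time: 5.3
tool_pos: [0.5156, 0.1129, 0.1015]
eef_rot: [3.072, 0.003, 1.023]
ft_force: [-2.7, -4.8, 7.1]
width: 0.0469
finger_force: 3.8
```

Emit:
play_rows(plan=[[0.0016,0.0026,0,0,0,0,0.55],[0.0031,0.0051,0,0,0,0,0.55],[0.0047,0.0077,0,0,0,0,0.55],[0.0052,0.0085,0,0,0,0,0.55],[0.0052,0.0085,0,0,0,0,0.55]])

```text
time: 5.72
tool_pos: [0.5208, 0.1215, 0.1016]
eef_rot: [3.072, 0.003, 1.024]
ft_force: [-3.0, -5.0, 6.9]
width: 0.0471
finger_force: 3.4
```

```bash
python3 -c "
from m import *
meas('w5')"
```

```text
[0.5208 0.1215 0.1016] [3.0722 0.0026 1.0236] [-2.9895 -4.9641  6.8982] 0.047114883251345954 5.7167
y 5265 [200.9018 222.9706] [167 159  60 168] [0.5074 0.1507 0.112 ]
y ((499.0048828125, 139.94244384765625), (86.56228637695312, 23.45412826538086), 58.68878936767578)
r 1366 [328.2592 226.9868] [304 212  50  31] [0.5559 0.1236 0.126 ]
r ((555.9299926757812, 123.44845581054688), (13.431327819824219, 20.994823455810547), 58.93938064575195)
y ((503.150390625, 146.75755310058594), (70.60858154296875, 23.45412826538086), 58.68878173828125)
r ((551.7737426757812, 125.93787384033203), (13.318731307983398, 11.183979988098145), 57.67856216430664)
yaxis deg 58.68878173828124 tab-pad x,y 52.361409957187796 7.4814541667629175 tool-pad x,y 28.239353079080292 -12.382587753806295 x [ 0.8544 -0.5197] y [0.5197 0.8544]
```

View pics/w5.png

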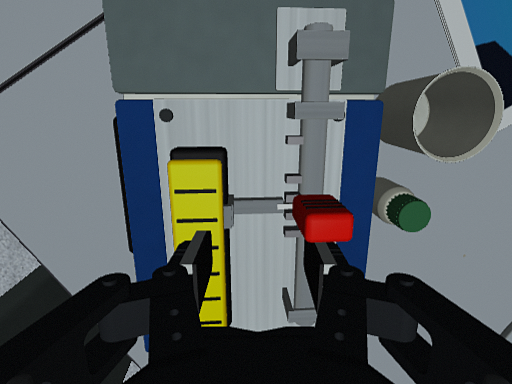

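The tab has travelled about 31.5 mm and the rod is entering the keeper at (318,45). Pushing on until the force rises.

Emit:
play_rows(plan=[[0.0013,0.0021,0,0,0,0,0.55],[0.0026,0.0043,0,0,0,0,0.55],[0.0026,0.0043,0,0,0,0,0.55]])

```text
time: 6.02
tool_pos: [0.5234, 0.1258, 0.1015]
eef_rot: [3.072, 0.003, 1.024]
ft_force: [-2.7, -2.6, 6.0]
width: 0.047
finger_force: 3.3
```

Emit:
play_rows(plan=[[0.001,0.0017,0,0,0,0,0.55],[0.0016,0.0026,0,0,0,0,0.55],[0.0016,0.0026,0,0,0,0,0.55]])

```text
time: 6.27
tool_pos: [0.5244, 0.1274, 0.1015]
eef_rot: [3.073, 0.004, 1.023]
ft_force: [-3.7, -5.2, 7.7]
width: 0.047
finger_force: 4.7
```

Emit:
play_rows(plan=[[0.001,0.0017,0,0,0,0,0.55],[0.0016,0.0026,0,0,0,0,0.55],[0.0016,0.0026,0,0,0,0,0.55]])

```text
time: 6.52
tool_pos: [0.5245, 0.1275, 0.1015]
eef_rot: [3.074, 0.007, 1.02]
ft_force: [-7.9, -10.0, 12.4]
width: 0.0467
finger_force: 7.6
```

```bash
python3 -c "
from m import *
meas('w6')"
```

```text
[0.5245 0.1275 0.1015] [3.0739 0.0074 1.0201] [ -7.8826 -10.0477  12.4434] 0.04674137447787217 6.5167
y 4591 [202.2222 233.1137] [168 174  59 153] [0.5089 0.1524 0.112 ]
y ((501.0495300292969, 143.22146606445312), (80.19803619384766, 23.466936111450195), 58.624202728271484)
r 1368 [328.2485 227.5504] [304 213  50  30] [0.5596 0.1295 0.126 ]
r ((559.6087036132812, 129.38909912109375), (13.32597541809082, 21.011924743652344), 57.06264114379883)
y ((505.2226867675781, 150.06472778320312), (64.16728973388672, 23.46693992614746), 58.62419509887695)
r ((555.2418823242188, 131.88104248046875), (13.35862922668457, 11.034286499023438), 60.207115173339844)
yaxis deg 58.62419509887696 tab-pad x,y 52.172245563432924 10.517753001054414 tool-pad x,y 28.209658651947333 -9.169409606980892 x [ 0.8538 -0.5206] y [0.5206 0.8538]
```

Stopped after 38.5 mm, with the force rising to 13 N. A little extra push for certainty, then I back off the tab and lift.

Emit:
play_rows(plan=[[0.0008,0.0013,0,0,0,0,0.55],[0.0008,0.0013,0,0,0,0,0.55]])

```text
time: 6.73
tool_pos: [0.5246, 0.1277, 0.1015]
eef_rot: [3.075, 0.009, 1.019]
ft_force: [-8.7, -13.2, 14.8]
width: 0.0471
finger_force: 9.2
```

Emit:
play_rows(plan=[[-0.0026,-0.0043,0,0,0,0,0.55],[-0.0052,-0.0085,0,0,0,0,0.55],[-0.0068,-0.0111,0,0,0,0,0.55],[-0.0068,-0.0111,0,0,0,0,0.55]])

```text
time: 7.07
tool_pos: [0.5229, 0.124, 0.1023]
eef_rot: [3.07, -0.003, 1.024]
ft_force: [1.0, 1.3, 6.4]
width: 0.0469
finger_force: 2.7
```

Off the tab. Now lifting straight up so the catch springs up.

Emit:
play_rows(plan=[[0,0,0.005,0,0,0,0.55],[0,0,0.012,0,0,0,0.55],[0,0,0.025,0,0,0,0.55],[0,0,0.05,0,0,0,0.55],[0,0,0.08,0,0,0,0.55],[0,0,0.11,0,0,0,0.55],[-0.015,-0.025,0.13,0,0,0,0.55],[-0.015,-0.025,0.13,0,0,0,0.55]])

```text
time: 7.73
tool_pos: [0.5061, 0.0937, 0.2354]
eef_rot: [3.069, -0.001, 1.02]
ft_force: [-0.5, -1.5, 0.3]
width: 0.0466
finger_force: 0.0
```

```bash
python3 -c "
from m import *
meas('w7')"
```

```text
[0.5061 0.0937 0.2354] [ 3.0686 -0.0013  1.0204] [-0.5364 -1.4672  0.2778] 0.04656148093290258 7.7333
y 3153 [210.8532 156.9334] [194 100  34 117] [0.4938 0.1348 0.112 ]
y 219 [375.3196 352.2055] [367 340  16  28] [ 0.5256 -0.1436  0.112 ]
y ((493.88641357421875, 9.751358032226562), (74.55170440673828, 342.77703857421875), 0.8673306107521057)
r 423 [280.5887 123.948 ] [268 116  26  17] [0.5593 0.1282 0.126 ]
r ((635.913330078125, 126.72499084472656), (19.80651092529297, 175.42938232421875), 88.83010864257812)
y ((491.9749755859375, 131.5394287109375), (103.23768615722656, 25.45612907409668), 58.64360809326172)
r ((559.2568969726562, 128.14926147460938), (12.886696815490723, 20.925865173339844), 58.35660171508789)
yaxis deg 58.64360809326172 tab-pad x,y 59.219308054863866 32.11578635004927 tool-pad x,y 31.760072781180398 -25.003698630298032 x [ 0.8539 -0.5204] y [0.5204 0.8539]
```

View pics/w7.png

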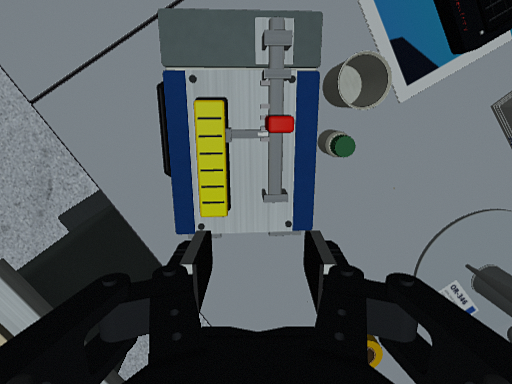

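The bolt is in the keeper at (277,40), with the tab at (280,124). The pad is back at full height: its apparent size is 103 x 25.5 mm, as before pressing. The case and bystanders haven't moved. Handing in.

```bash
python3 -c "
from plant import *
print(finish_job())"
```

```text
the job is handed in; nothing more can be done
None
```

The case is locked and handed in at about 8 s: the bolt was pushed to its hard stop in the keeper with the catch held down, the catch sprang back up, and neither the case nor its neighbours in view moved.

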